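# Screw the hose elbow into the clamped socket, barb on the index

## Robot

A 7-joint arm with a two-finger parallel gripper is mounted at the origin on a cart in front of the work surface, level with it; the furniture and walls round the work are solid. World frame = base frame: x ahead of the robot, y to its left, z up, the work surface at z = 0. Lengths are in m, angles in rad, forces in N, time in s.
With the tool pointing down it reaches from about 0.4 to 0.875 m from the base axis. Payload 19.3 kg.
Tool frame: the origin (TCP) lies where the fingers leave the gripper's body, on its centre line; the fingertips stand bot.tip_reach ahead of it and the grasp point (between the pads) lies 54 mm ahead of it (bot.tip_reach is the distance from the TCP to the fingertips, in m); z points along the fingers, y is the line along which they close (so a half turn about z gives the same grasp; the last joint's range is limited). The gripper opens to 85 mm and grips with 20 to 120 N. Pads are 22 mm wide; open, the fingers measure 114 mm over their backs; the gripper's body (76 mm by 85 mm) begins 54 mm behind the grasp point. The pads swing forward as they close: fully open they stand 13 mm farther back than shut.
Start: joints at [1.136, 0.521, -0.036, 1.599, 0.021, 1.021, -0.113], TCP at [0.223, -0.584, 0.304] pointing down, gripper open.
Joint ranges: [-2.91, 2.91], [-0.3, 2.13], [-1.5, 1.42], [0.17, 2.43], [-1.26, 4.41], [0.16, 1.93], [-2.52, 2.52]. Speed limits (rad/s): [1.89, 1.89, 2.39, 2.39, 3.01, 3.01, 3.01].

## Interface

Orientations are given as [roll, pitch, yaw] about the fixed x, y, z axes, in that order (R = Rz(yaw) Ry(pitch) Rx(roll)).
In Python, from workcell import bot gives the robot as it stands. The module is installed in compiled form; this text tells all that it offers.
- The arm moves only by the shell command python3 -m jog 'ROWS' [FORCE]. ROWS is JSON, a list that holds one entry, the list of rows, each a list of 7 numbers: the shift along the tool's x, y, z in mm, then the turn, a rotation vector about the tool's x, y, z in rad, then the opening, from 0 (shut) to 1 (fully open). In form: [[[tx, ty, tz, wx, wy, wz, fingers], ...]]. A call has 1 to 5 rows; each row shifts and turns the commanded pose from where the row before left it, along the tool's axes as they then stand; what a row does not reach is not made up. A row lasts 1/10 s, in which the tool goes at most 50 mm and 8.59 degrees, less where a joint would pass 70% of its speed; a pose out of reach is approached as far as the arm can. A call is refused whole if a number of a shift passes 50 or a number of a turn 0.15, either way. A call with a gripper value outside its range is refused whole. The fingers move at their own pace and stop on an object; FORCE is the grip in N (left out, the last holds). Time passes only in rows, so rows that do not move let the fingers close. It gives the time, the measured TCP pose, the force, the opening and the grip force at its end, in the units of the state.
- bot.observe(): the state, without advancing time (a new reading comes with each control period).
- bot.grab_frame(name): name is "side" or "top"; returns a dict with "img" (384x512x3 uint8, red, green, blue), "intrinsics" (3x3 intrinsics, pixels), "R" (3x3) and "t" (3): a world point X has camera coordinates R X + t. Camera axes: x right, y down, z forward; pixel columns grow to the right and rows downward; lengths in m; the calibration is good to about 2 mm. A picture is of the moment at which its call begins. There is no depth.
- bot.job_done(): hands the job in; it is judged then, once.
Trained networks look in a picture, given as the dict that the camera call returned (one of the last four; its "shot" number tells which), for a name from the list of things; names that differ only in an ending like _2 or _b are one class to them, and where a whole thing is asked for, a point or a joint stands for the part that bears it (a point fixed in the world has none). Each returns a list of dicts, best first, with "conf" (0 to 1); they miss things now and then, are a little off and sometimes report something else, mostly with a low value. They report only what shows in the picture. A call takes as long as a camera call. They do not tell look-alikes from the thing itself.
- bot.trace(query, picture): "region" (384x512 bool, what is visible of it).
- bot.spot_point(query, picture): "xyz" ([x, y, z] in m, in world coordinates, good to about 4 mm: a listed point, or the origin of a listed thing).
The state is a dict: "clock": time; "qpos": joint angles; "qd": joint speeds; "joint_efforts": joint torques, N m; "position": TCP position; "tool_rot": TCP orientation; "force": force on the tool from outside, world axes, zero at the start; "moment": the same for the moment, N m; "grip_width": finger opening in m; "finger_force": force on a finger pad.
Only numpy, scipy, OpenCV 4.12 (cv2) and the standard library are available. Lean on these libraries where they do the work, as an engineer would, in place of code of your own. Each camera call takes 0.05 s, during which the arm holds its last target. There are 200 camera calls.

## Task

Pull the dust plug out of the aluminium socket held in the bench vise and put it in the white tray. Then take the elbow fitting (the one whose hose barb sticks out sideways) from the rack, set its shank fully into the socket's slot, and screw it in clockwise as it stiffens, stopping with the barb pointing the same way as the index tongue on the socket; do not force it well past the tongue. Leave the other fitting in the rack and do not knock the things around.

Things in the scene. Friction and masses are not known exactly. Their poses are not given: they have to be found in the camera images.
- vise: dark steel bench vise fixed to the desk, base 120 x 96 x 14 mm, yaw within 0.4 rad, clamping an upright aluminium socket (female fitting, 41 mm outside, rim 70 mm above the desk). Origin: underside centre of the base, under the socket's axis; z up. The index tongue points along -x of the vise. Jaws (tops 54 mm high) at +y and -y; screw with T-bar at -y reaches 68 mm out
- socket_rim (a point): centre of the socket's mouth, level with its rim; axes as the vise's
- index_tip (a point): tip of the index tongue, a pointed aluminium finger 9 mm wide just under the socket's rim; the tip is 40 mm from the socket's axis along the vise's -x
- socket_thread (a joint): turn q of the threaded insert in the socket, rad, clockwise from above positive, 0 to 2.1, starts between 0 and 0.3. Sinks 1.5 mm per rad to q = 1, half that beyond; stays where left. Seen from above in the vise's frame, its slot lies at 3.1416 + 1.4 - q counterclockwise from +x (along the tongue at q = 1.4). Turning takes 0.1 N m up to q = 1, then climbs: 0.19 at 1.4, 0.24 at 1.7
- slot_end (a point): one end of the insert's slot, at its bevelled mouth level with the rim, 10 mm from the axis: the end on the side where the elbow's barb must lie when it is put in, so as to come round to the tongue (the shank enters either way round). Slot 21.6 x 9.6 mm, 12.5 mm deep; a fitting has about 0.12 rad of play in it. Hidden under the plug at first
- elbow: brass elbow fitting, about 60 g, upright in either slot of the rack, barb along the rack's -x. Origin under its shank, z up, +x where its barb points. Shank with two flats 20 (x) by 8 (y) mm, 16 long; flange 34 across, z 16 to 20; square head 22 x 22, z 20 to 54, grip its +y and -y flats; barb 12 thick at z 40. In the slot its origin is 13 mm below the rim, 15 at the end
- elbow_tip (a point): free end of the elbow's barb, 42 mm from the elbow's axis, 40 mm above its origin
- straight: brass straight fitting, same shank and flange as the elbow, square head 22 x 22 mm and a barb straight up to z = 64 mm; stands in the other slot of the rack and stays there. Origin under its shank
- plug: white plastic dust plug, 20 g, loose in the socket's mouth, lifts straight out. Origin under its stub; stub 8 mm thick, 11 mm long; disc 36 mm across from z = 11 to 14 mm resting on the rim; fluted round knob 22 mm across from z = 14 to 40 mm
- rack: grey block 56 x 150 x 24 mm (x, y, z) fixed to the desk, one slot 45 mm either side of its centre along y, each holding a fitting with its flange on the block's top. Origin: underside centre
- tray: white open instrument tray, 215 x 203 mm, walls 68 mm high, floor 3 mm thick, loose. Origin: underside centre. Two flat swab packets lie in it toward its +x and -x sides; its middle is clear. A microscope 354 mm high stands on the desk to the left of it, near x 0.59, y 0.59 m
- cup_stack: bystander: stack of small clear cups, 42 mm across, 50 mm high, origin under its centre
- petri: bystander: petri dish 61 mm across, 16 mm high, origin under its centre
Mind the look-alikes: they are no part of the job. What is shaped like the elbow but blue is not meant. What is shaped like the plug but pink is not meant.

How it is judged:
By the outcome, as a careful person would: the job done as asked, in the order asked, and still so for the second after the job is handed in, with the robot touching nothing.
It also fails if it takes over 62 s, if anything falls off the work surface, if the arm or the gripper's body presses on something with over 40 N, if the wrist force passes 120 N, or if a joint passes its speed limit or range.

## Working session

There is one attempt and no reset: what is moved stays moved. The work goes in short steps, Python scripts to look and compute and a shell command to move; the robot and the scene stay as the last step left them, time stands still between calls to the robot, and variables do not carry over. Pictures are saved under pics/ and viewed, at most 10 in all, crops included, and the job is handed in when it is done.

```bash
mkdir -p pics; cat > h.py <<'E'
import numpy as np, cv2
from workcell import bot
from scipy.spatial.transform import Rotation as Ro
def px(p,X):
    c=p["R"]@np.array(X)+p["t"]; u=p["intrinsics"]@c; return u[:2]/u[2]
def ray(p,uv,z):
    d=p["R"].T@np.linalg.inv(p["intrinsics"])@np.array([uv[0],uv[1],1.]); c=-p["R"].T@p["t"]
    return c+d*(z-c[2])/d[2]
def save(p,n,s=1,box=None):
    im=p["img"][:,:,::-1]
    if box: im=im[box[1]:box[3],box[0]:box[2]]
    cv2.imwrite("pics/"+n+".png",cv2.resize(im,None,fx=s,fy=s,interpolation=cv2.INTER_CUBIC))
E
python3 - <<'E'
from h import *
s=bot.observe(); print({k:np.round(v,3).tolist() for k,v in s.items()}, bot.tip_reach)
P={n:bot.grab_frame(n) for n in("top","side")}
a=np.hstack([P["top"]["img"],P["side"]["img"]])
for n in P: save(P[n],n,1.5)
for n in P:
  print(n,P[n]["intrinsics"][0,0],np.round(-P[n]["R"].T@P[n]["t"],3))
  for q in["vise","socket_rim","index_tip","elbow","elbow_tip","straight","plug","rack","tray","cup_stack","petri"]:
    for d in bot.spot_point(q,P[n])[:3]: print(q,round(d["conf"],2),np.round(d["xyz"],3),np.round(px(P[n],d["xyz"])))
E
```

```text
{'clock': 0.0, 'qpos': [1.136, 0.522, -0.036, 1.6, 0.021, 1.021, -0.113], 'qd': [-0.001, -0.001, -0.0, -0.0, -0.001, -0.0, 0.001], 'joint_efforts': [0.0, -92.712, 1.98, -36.993, 0.018, 0.008, 0.0], 'position': [0.223, -0.584, 0.303], 'tool_rot': [-3.141, 0.0, 0.365], 'force': [0.154, 0.37, -0.722], 'moment': [-0.026, -0.008, 0.028], 'finger_force': 0.0, 'grip_width': 0.085} 0.0726
top 491.50368539201816 [ 0.31  -0.06   1.331]
socket_rim 0.81 [ 0.545 -0.014  0.068] [221. 205.]
index_tip 0.93 [ 0.506 -0.003  0.065] [218. 220.]
elbow 0.57 [ 0.466 -0.292  0.009] [326. 230.]
elbow 0.43 [ 0.547 -0.44  -0.002] [376. 197.]
elbow_tip 0.72 [ 0.511 -0.295  0.048] [328. 211.]
elbow_tip 0.67 [ 0.523 -0.411  0.039] [370. 203.]
straight 0.67 [ 0.541 -0.012  0.056] [220. 207.]
straight 0.63 [ 0.486 -0.199  0.009] [291. 225.]
straight 0.59 [ 0.668 -0.209 -0.005] [288. 161.]
plug 0.65 [ 0.52   0.111 -0.001] [177. 221.]
plug 0.47 [ 0.544 -0.015  0.054] [222. 206.]
rack 0.73 [ 0.477 -0.244  0.002] [308. 227.]
tray 0.59 [ 0.476  0.294 -0.   ] [110. 243.]
cup_stack 0.67 [ 0.673  0.115 -0.002] [173. 168.]

[... 279 characters left out ...]
.]
index_tip 0.76 [ 0.503 -0.001  0.065] [237. 188.]
elbow 0.76 [ 0.546 -0.439 -0.002] [271. 290.]
elbow 0.65 [ 0.471 -0.29   0.005] [235. 254.]
elbow 0.6 [0.67  0.113 0.002] [279. 187.]
elbow_tip 0.77 [ 0.522 -0.406  0.04 ] [259. 269.]
elbow_tip 0.57 [ 0.512 -0.298  0.052] [250. 240.]
straight 0.52 [ 0.479 -0.201  0.004] [235. 236.]
plug 0.64 [ 0.537 -0.009  0.062] [248. 189.]
plug 0.36 [ 0.514  0.107 -0.004] [239. 192.]
rack 0.68 [ 0.473 -0.245 -0.002] [235. 247.]
tray 0.85 [0.475 0.292 0.004] [226. 172.]
tray 0.32 [ 0.671  0.112 -0.002] [279. 189.]
cup_stack 0.64 [0.668 0.116 0.004] [278. 187.]
cup_stack 0.49 [ 0.545 -0.014  0.002] [250. 205.]
petri 0.33 [ 0.548 -0.012  0.004] [251. 205.]
```

```bash
python3 - <<'E'
from h import *
p=bot.grab_frame("top"); save(p,"topcrop",2.1,(40,110,420,300))
E
```

```text
(no output)
```

View pics/topcrop.png

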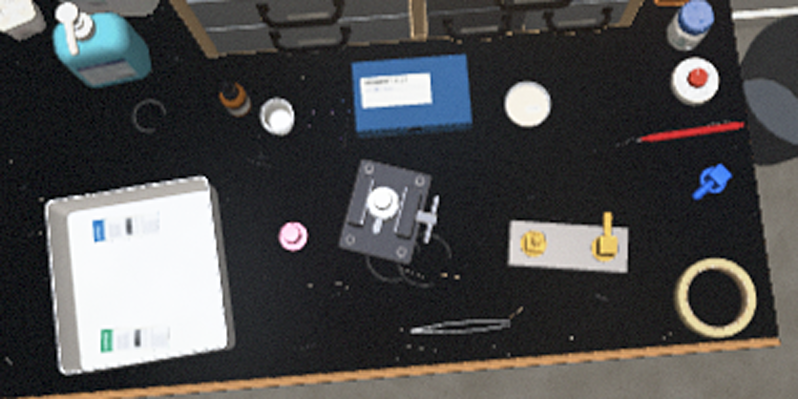

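View pics/side.png

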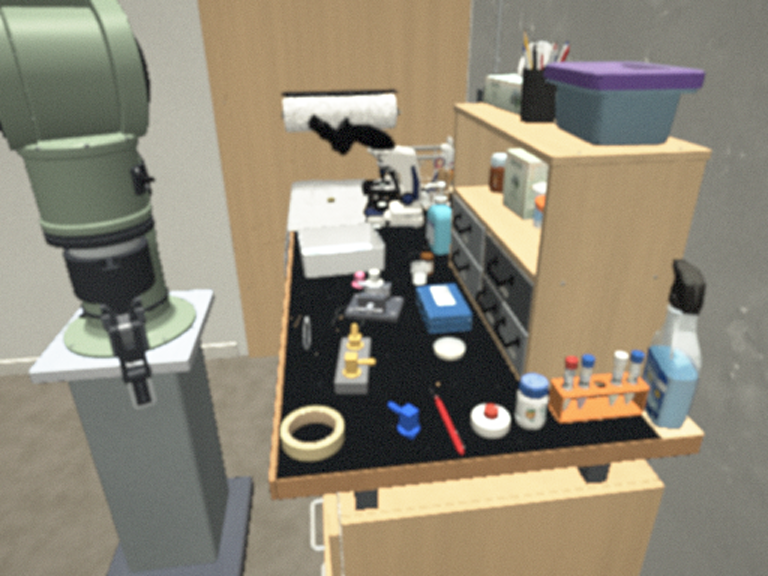

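Candidates: the elbow shapes are the brass one in the rack at top px (328,227) and the blue one on the desk at (379,197). The brass one fits, being in the rack with a sideways barb. The plug shapes are the white one in the vise at (222,206) and the pink one at (179,222). The white one fits. The crop confirms both picks. I'm moving above the plug.

```bash
r='[25,-21,2.5,0,0,0,1]'
python3 -m jog '[[[25,-21,2.5,0,0,0,1],[25,-21,2.5,0,0,0,1],[25,-21,2.5,0,0,0,1],[25,-21,2.5,0,0,0,1],[25,-21,2.5,0,0,0,1]]]' 40 | tail -3
python3 -m jog '[[[25,-21,2.5,0,0,0,1],[25,-21,2.5,0,0,0,1],[25,-21,2.5,0,0,0,1],[25,-21,2.5,0,0,0,1],[25,-21,2.5,0,0,0,1]]]' | tail -3
python3 -m jog '[[[25,-21,2.5,0,0,0,1],[25,-21,2.5,0,0,0,1],[25,-21,2.5,0,0,0,1],[25,-21,2.5,0,0,0,1],[25,-21,2.5,0,0,0,1]]]' | tail -3
python3 -m jog '[[[25,-21,2.5,0,0,0,1],[25,-21,2.5,0,0,0,1],[25,-21,2.5,0,0,0,1],[25,-21,2.5,0,0,0,1],[25,-21,2.5,0,0,0,1]]]' | tail -3
cat >> h.py <<'E'
def go(T,yaw=None):
    s=bot.observe(); R=Ro.from_euler("xyz",s["tool_rot"]); d=R.inv().apply(np.array(T)-s["position"])*1000
    print("t",s["clock"],"pos",np.round(s["position"],4),"rpy",np.round(s["tool_rot"],3),"q",np.round(s["qpos"],2),"F",np.round(s["force"],1),"M",np.round(s["moment"],2),"w",round(s["grip_width"],4),"gf",s["finger_force"])
    print("shift mm",np.round(d,1))
    if yaw is not None: print("turn",np.round((R.inv()*Ro.from_euler("xyz",[np.pi,0,yaw])).as_rotvec(),3))
E
python3 -c "
from h import *
go([.543,-.0125,.15],.365)"
```

```text
force: [0.8, -0.3, 0.7]
grip_width: 0.0854
finger_force: 0.0
force: [0.7, -1.3, 0.1]
grip_width: 0.0851
finger_force: 0.0
force: [1.4, -0.2, -0.2]
grip_width: 0.0851
finger_force: 0.0
force: [-0.0, -0.7, -0.2]
grip_width: 0.0852
finger_force: 0.0
t 3.25 pos [ 0.5408 -0.0119  0.2539] rpy [ 3.141 -0.     0.365] q [ 0.07  0.46 -0.21  1.87  0.13  0.83 -1.41] F [-0.  -0.7 -0.2] M [-0.03  0.01  0.02] w 0.0852 gf 0.0
shift mm [  1.8   1.3 103.9]
turn [ 0. -0. -0.]
```

```bash

python3 -m jog '[[[1,1,26,0,0,0,1],[1,0,26,0,0,0,1],[0,0,26,0,0,0,1],[0,0,20,0,0,0,1],[0,0,6,0,0,0,0.6]]]' 40
python3 -m jog '[[[0,0,0,0,0,0,0],[0,0,0,0,0,0,0],[0,0,0,0,0,0,0],[0,0,0,0,0,0,0],[0,0,0,0,0,0,0]]]' 40
```

```text
clock: 3.75
position: [0.5417, -0.0133, 0.1481]
tool_rot: [-3.141, 0.002, 0.365]
force: [-0.4, 0.3, 0.5]
grip_width: 0.0732
finger_force: 0.0
clock: 4.25
position: [0.5429, -0.0134, 0.151]
tool_rot: [3.141, -0.002, 0.365]
force: [-1.1, 0.0, 8.7]
grip_width: 0.0207
finger_force: 38.8
```

```bash

python3 -m jog '[[[0,0,-10,0,0,0,0],[0,0,-15,0,0,0,0],[0,0,-25,0,0,0,0],[0,0,-25,0,0,0,0],[0,0,-20,0,0,0,0]]]' 40
python3 - <<'E'
from h import *
go([.476,.293,.1],.365)
p=bot.grab_frame("side"); save(p,"lift",3,(150,120,350,260))
for q in ["slot_end","plug"]:
  for d in bot.spot_point(q,p)[:2]: print(q,d["conf"],np.round(d["xyz"],4))
E
```

```text
clock: 4.75
position: [0.5426, -0.0134, 0.2473]
tool_rot: [3.141, -0.002, 0.365]
force: [0.6, -0.5, -1.1]
grip_width: 0.0204
finger_force: 39.2
t 4.75 pos [ 0.5426 -0.0134  0.2473] rpy [ 3.141e+00 -2.000e-03  3.650e-01] q [ 0.07  0.47 -0.21  1.87  0.13  0.82 -1.41] F [ 0.6 -0.5 -1.1] M [-0.02  0.07 -0.01] w 0.0204 gf 39.1637259721756
shift mm [  46.8 -310.1  147.2]
turn [ 0.001 -0.002 -0.   ]
slot_end 0.54 [ 0.5361 -0.0217  0.0682]
plug 0.6 [ 5.159e-01  1.079e-01 -3.000e-04]
plug 0.5 [ 0.5425 -0.0108  0.1575]
```

View pics/lift.png

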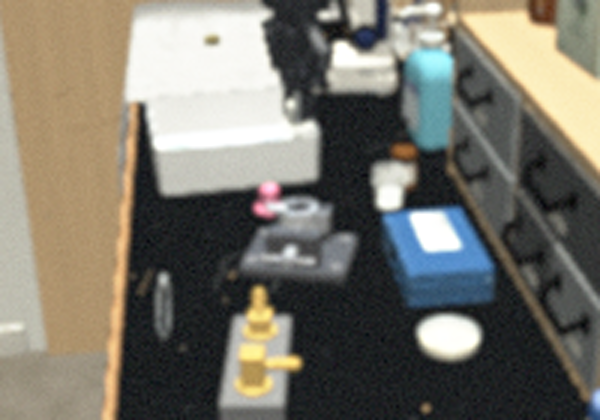

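The plug is in the gripper at crop px (293,105), and the socket mouth is open at (297,207). Next I carry the plug to the tray.

```bash

python3 -m jog '[[[6,-39,0,0,0,0,0],[6,-39,0,0,0,0,0],[6,-39,0,0,0,0,0],[6,-39,0,0,0,0,0],[6,-39,0,0,0,0,0]]]' 40 | head -2
python3 -m jog '[[[6,-39,0,0,0,0,0],[6,-39,0,0,0,0,0],[5,-37,0,0,0,0,0],[0,0,35,0,0,0,0],[0,0,35,0,0,0,0]]]' 40 | head -2
python3 -m jog '[[[0,0,35,0,0,0,0],[0,0,27,0,0,0,0],[0,0,12,0,0,0,0],[0,0,2,0,0,0,0],[0,0,0,0,0,0,0]]]' 40
python3 -m jog '[[[0,0,0,0,0,0,0.6],[0,0,0,0,0,0,0.6],[0,0,0,0,0,0,0.6],[0,0,-5,0,0,0,0.6],[0,0,-20,0,0,0,0.6]]]' 40
python3 -m jog '[[[0,0,-40,0,0,0,0.6],[0,0,-40,0,0,0,0.6],[0,0,-40,0,0,0,0.6],[0,0,0,0,0,0.15,0.6],[0,0,0,0,0,-0.15,0.6]]]' 40
python3 - <<'E'
from h import *
go([.476,.293,.1],3.0)
p=bot.grab_frame("top"); save(p,"tray",3,(100,150,350,290))
E
```

```text
clock: 5.4
position: [0.5001, 0.1808, 0.2446]
clock: 5.9
position: [0.4753, 0.2943, 0.1742]
clock: 6.4
position: [0.476, 0.2932, 0.0995]
tool_rot: [-3.141, -0.0, 0.365]
force: [-1.1, -0.1, 0.3]
grip_width: 0.0208
finger_force: 39.2
clock: 6.9
position: [0.4751, 0.2926, 0.1234]
tool_rot: [3.141, 0.002, 0.365]
force: [0.5, -0.4, 0.3]
grip_width: 0.0511
finger_force: 0.0
clock: 7.4
position: [0.4761, 0.2932, 0.2459]
tool_rot: [-3.141, -0.003, 0.352]
force: [0.5, -0.8, -1.4]
grip_width: 0.0513
finger_force: 0.0
t 7.4 pos [0.4761 0.2932 0.2459] rpy [-3.141e+00 -3.000e-03  3.520e-01] q [-0.47  0.5  -0.26  1.83  0.16  0.84 -2.03] F [ 0.5 -0.8 -1.4] M [-0.03 -0.01  0.02] w 0.0513 gf 0.0
shift mm [ -0.6   0.2 145.9]
turn [ 4.000e-03 -1.000e-03 -2.648e+00]
```

View pics/tray.png

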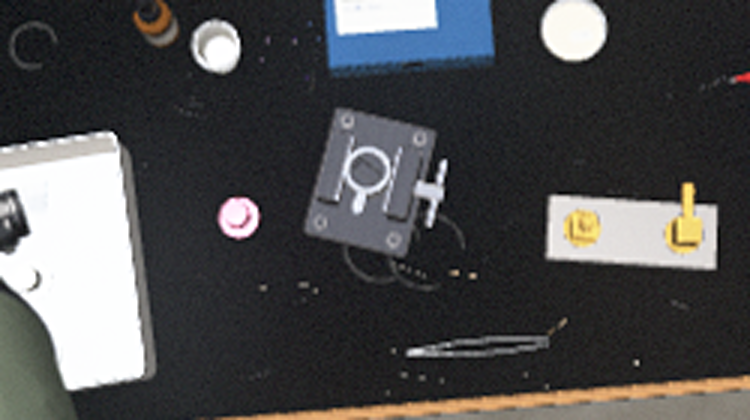

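The plug lies in the tray at crop px (25,275). The socket at (367,172), the tongue at (358,203) and the rack are all clear to see. I'll measure them now.

```bash
python3 - <<'E'
from h import *
p=bot.grab_frame("top"); c=bot.grab_frame("side")
for n,P in(("top",p),("side",c)):
  for q in["slot_end","socket_rim","index_tip","elbow","elbow_tip","straight"]:
    for d in bot.spot_point(q,P)[:2]: print(n,q,round(d["conf"],2),np.round(d["xyz"],4),np.round(px(P,d["xyz"]),1))
for q,z in(("rack",.024),("vise",.014)):
  m=bot.trace(q,p)[0]["region"].astype(np.uint8)
  k,_=cv2.findContours(m,0,1); k=max(k,key=cv2.contourArea)
  b=cv2.boxPoints(cv2.minAreaRect(k)); W=np.array([ray(p,x,z) for x in b]); 
  print(q,"ctr",W.mean(0).round(4)); 
  for i in range(2): e=W[(i+1)%4]-W[i]; print("  edge",np.linalg.norm(e).round(4),np.arctan2(e[1],e[0]).round(3))
im=p["img"][192:232,202:248]; im=cv2.resize(im,None,fx=13,fy=13,interpolation=cv2.INTER_CUBIC)
cv2.imwrite("pics/slot.png",im[:,:,::-1])
np.save("top.npy",p["img"])
E
```

```text
top slot_end 0.48 [ 0.5321 -0.0234  0.0687] [224.7 209.1]
top index_tip 0.57 [ 0.5046 -0.003   0.0679] [217.6 220.2]
top elbow 0.68 [ 0.4686 -0.2931  0.0056] [326.3 228.5]
top elbow 0.49 [ 5.472e-01 -4.458e-01 -5.000e-04] [377.7 196.4]
top elbow_tip 0.7 [ 0.5074 -0.2969  0.0467] [328.7 211.9]
top elbow_tip 0.68 [ 0.545  -0.0133  0.0714] [220.4 204.4]
top straight 0.5 [ 0.4813 -0.2034  0.0091] [293.1 226.3]
side slot_end 0.58 [ 0.5349 -0.0244  0.0677] [247.4 189.9]
side slot_end 0.21 [ 0.6657 -0.2096 -0.0025] [297.4 234.4]
side socket_rim 0.85 [ 0.5424 -0.012   0.0658] [249.2 188.7]
side socket_rim 0.7 [0.6701 0.1139 0.0007] [279.  187.6]
side index_tip 0.73 [ 0.5041 -0.0026  0.0624] [237.8 189.1]
side elbow 0.54 [ 0.545  -0.4417 -0.0029] [270.6 291.2]
side elbow 0.44 [ 0.5134 -0.2975  0.0519] [250.3 239.7]
side elbow_tip 0.69 [ 0.5244 -0.407   0.0411] [260.  268.2]
side elbow_tip 0.61 [ 0.5116 -0.2993  0.0521] [249.7 240.1]
rack ctr [ 0.4744 -0.2468  0.024 ]
  edge 0.0589 -0.157
  edge 0.1511 -1.714Traceback (most recent call last):
  File "<stdin>", line 7, in <module>
IndexError: list index out of range
```

```bash
python3 - <<'E'
from h import *
p=bot.grab_frame("top"); L=[]
for i in range(3):
  q=bot.grab_frame("top"); L.append(q["img"].astype(float))
I=np.mean(L,0).clip(0,255).astype(np.uint8)
for q,z in(("vise",.014),("socket_rim",.07),("elbow_tip",.048)):
  for d in bot.trace(q,q and p)[:1] :
    m=d["region"].astype(np.uint8); k,_=cv2.findContours(m,0,1); k=max(k,key=cv2.contourArea)
    r=cv2.minAreaRect(k); b=cv2.boxPoints(r); W=np.array([ray(p,x,z) for x in b]); print(q,d["conf"],m.sum(),r[0],W.mean(0).round(4))
    for i in range(2): e=W[(i+1)%4]-W[i]; print("  edge",np.linalg.norm(e).round(4),np.arctan2(e[1],e[0]).round(3))
b=np.array([(337,108),(437,128),(405,258),(304,237)])/3+[100,150]
W=np.array([ray(p,x,.014) for x in b])
for i in range(4): e=W[(i+1)%4]-W[i]; print("hand edge",np.linalg.norm(e).round(4),np.arctan2(e[1],e[0]).round(3))
print(W.mean(0))
# rectified metric view at z=.07, 0.2 mm/px, up=+x, left=+y
N=600;s=.0002*.75; cx,cy=.543,-.0125
g=np.array([[0,0],[N,0],[N,N],[0,N]],np.float32)
src=np.array([px(p,[cx-(v-N/2)*s,cy-(u-N/2)*s,.07]) for u,v in g],np.float32)
H=cv2.getPerspectiveTransform(src,g)
cv2.imwrite("pics/slot.png",cv2.warpPerspective(I,H,(N,N),flags=cv2.INTER_CUBIC)[:,:,::-1])
E
```

```text
vise 0.73 1608 (226.05885314941406, 210.76473999023438) [ 0.5375 -0.0253  0.014 ]
  edge 0.1214 -0.302
  edge 0.1173 -1.898
socket_rim 0.72 1573 (226.14707946777344, 210.91175842285156) [ 0.5274 -0.027   0.07  ]
  edge 0.1168 -0.303
  edge 0.1104 -1.898
elbow_tip 0.72 167 (327.0, 222.5) [ 0.4794 -0.2891  0.048 ]
  edge 0.0318 -1.648
  edge 0.0558 3.028
hand edge 0.0933 -1.849
hand edge 0.1223 2.828
hand edge 0.0927 1.288
hand edge 0.1219 -0.309
[ 0.53757043 -0.0186686   0.014     ]
```

View pics/slot.png

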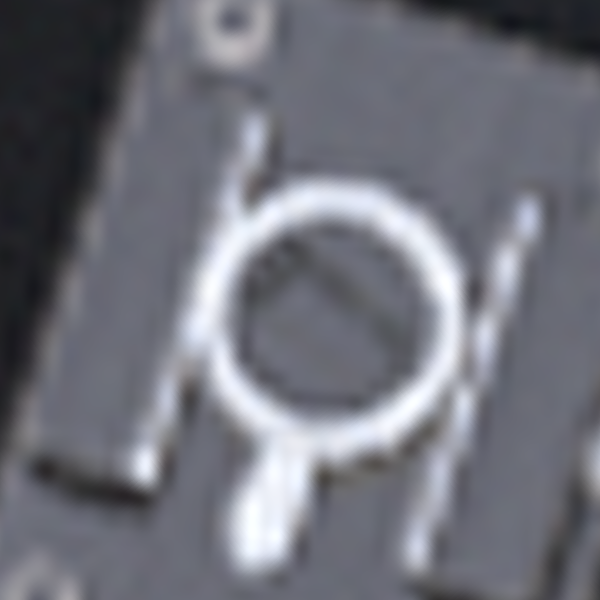

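The rectified view (0.15 mm/px) shows the socket ring centred near (337,319), the tongue tip near (250,560), and the slot edge running (290,250)–(400,330). That gives a slot direction of about -2.2 rad and a vise yaw of about -0.30. Next is the elbow in the rack.

```bash

python3 -m jog '[[[-15.5,38.8,0,0,0,0,1],[-15.5,38.8,0,0,0,0,1],[-15.5,38.8,0,0,0,0,1],[-15.5,38.8,0,0,0,0,1],[-15.5,38.8,0,0,0,0,1]]]' 40 | head -2
python3 -m jog '[[[-15.5,38.8,0,0,0,0,1],[-15.5,38.8,0,0,0,0,1],[-15.5,38.8,0,0,0,0,1],[-15.5,38.8,0,0,0,0,1],[-15.5,38.8,0,0,0,0,1]]]' 40 | head -2
python3 -m jog '[[[-15.5,38.8,0,0,0,0,1],[-15.5,38.8,0,0,0,0,1],[-15.5,38.8,0,0,0,0,1],[-15.5,38.8,0,0,0,0,1],[0,0,0,0,0,-0.146,1]]]' 40 | head -2
python3 -m jog '[[[0,0,0,0,0,-0.146,1],[0,0,0,0,0,-0.146,1],[0,0,0,0,0,-0.146,1],[0,0,0,0,0,-0.146,1],[0,0,0,0,0,-0.146,1]]]' 40 | head -3
python3 -m jog '[[[0,0,0,0,0,-0.146,1],[0,0,0,0,0,-0.146,1],[0,0,0,0,0,-0.146,1],[0,0,0,0,0,-0.146,1],[0,0,0,0,0,-0.146,1]]]' 40 | head -3
python3 -m jog '[[[0,0,0,0,0,-0.146,1],[0,0,0,0,0,-0.146,1],[0,0,0,0,0,-0.146,1],[0,0,0,0,0,-0.146,1],[0,0,0,0,0,-0.146,1]]]' 40 | head -3
python3 - <<'E'
from h import *
go([.468,-.2915,.106],2.995)
p=bot.grab_frame("top"); c=bot.grab_frame("side")
ax,ay=218,207
for n,P in (("top",p),("side",c)):
    g=cv2.resize(cv2.cvtColor(P["img"],cv2.COLOR_RGB2GRAY),None,fx=1,fy=1).astype(float)
    # fit: project ring (r 18..20.5) at z=.07 and tongue; maximise mean ring brightness minus inner r 14 and outer r 24
    th=np.linspace(0,2*np.pi,72,endpoint=False)
    def val(cx,cy,r):
        q=np.array([px(P,[cx+r*np.cos(t),cy+r*np.sin(t),.07]) for t in th],np.float32)
        return cv2.remap(g.astype(np.float32),q[:,0].reshape(1,-1),q[:,1].reshape(1,-1),cv2.INTER_LINEAR).mean()
    best=max((2*val(x,y,.0188)-val(x,y,.0145)-val(x,y,.0235),x,y) for x in np.arange(.532,.554,.001) for y in np.arange(-.028,-.002,.001))
    print(n,np.round(best,4))
E
```

```text
clock: 9.1
position: [0.4724, 0.0825, 0.244]
clock: 9.6
position: [0.4691, -0.1265, 0.2441]
clock: 10.1
position: [0.4656, -0.2972, 0.2437]
clock: 10.6
position: [0.4668, -0.2919, 0.2439]
tool_rot: [3.142, 0.0, 1.247]
clock: 11.1
position: [0.4668, -0.2919, 0.244]
tool_rot: [3.142, 0.0, 1.977]
clock: 11.6
position: [0.4668, -0.292, 0.2439]
tool_rot: [-3.142, 0.0, 2.707]
t 11.6 pos [ 0.4668 -0.292   0.2439] rpy [-3.142  0.     2.707] q [ 0.97  0.57 -0.73  1.83  0.47  0.92  1.17] F [-0.7  0.7 -0.3] M [ 0.01  0.02 -0.01] w 0.0855 gf 0.0
shift mm [ -0.9   0.9 137.9]
turn [-0.     0.    -0.288]
top [ 1.612059e+02  5.400000e-01 -1.700000e-02]
side [ 3.05779e+01  5.40000e-01 -1.80000e-02]
```

```bash

python3 -m jog '[[[0,0,0,0,0,-0.144,1],[-1,1,0,0,0,-0.144,1],[0,0,30,0,0,0,1],[0,0,30,0,0,0,1],[0,0,30,0,0,0,1]]]' 60 | head -3
python3 -m jog '[[[0,0,25,0,0,0,1],[0,0,15,0,0,0,1],[0,0,6,0,0,0,1],[0,0,0,0,0,0,1],[0,0,0,0,0,0,1]]]' 60
python3 - <<'E'
from h import *
go([.468,-.2915,.106],2.995)
p=bot.grab_frame("side"); save(p,"pre",5,(190,190,310,290))
E
```

```text
clock: 12.2
position: [0.4679, -0.2914, 0.1529]
tool_rot: [-3.141, 0.0, 2.983]
clock: 12.7
position: [0.4685, -0.2914, 0.1088]
tool_rot: [-3.141, 0.001, 2.988]
force: [0.4, 0.2, -0.2]
grip_width: 0.0855
finger_force: 0.0
t 12.7 pos [ 0.4685 -0.2914  0.1088] rpy [-3.141e+00  1.000e-03  2.988e+00] q [ 0.91  0.78 -0.65  1.9   0.71  0.71  1.25] F [ 0.4  0.2 -0.2] M [-0.01 -0.06  0.04] w 0.0855 gf 0.0
shift mm [ 0.5 -0.2  2.8]
turn [-0.     0.001 -0.007]
```

View pics/pre.png

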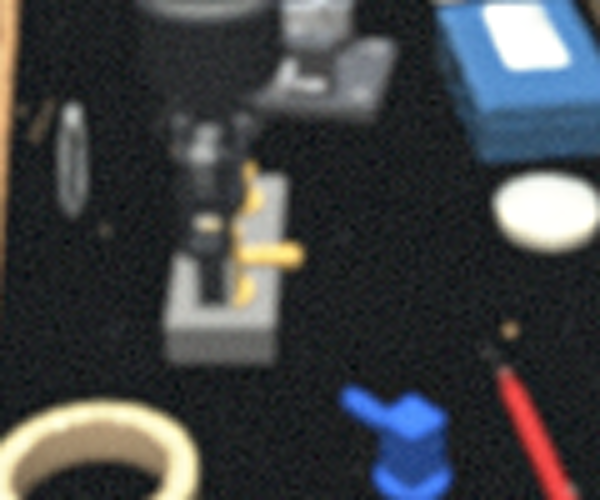

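The fingers straddle the elbow's head. The finger is at (212,230), the barb tip at (300,255) and the flange edge at (245,292), clear of the straight fitting at (250,190). Now close and lift.

```bash

python3 -m jog '[[[0,0,1.5,0,0,-0.007,0],[0,0,0,0,0,0,0],[0,0,0,0,0,0,0],[0,0,0,0,0,0,0],[0,0,0,0,0,0,0]]]' 80
python3 -m jog '[[[0,0,0,0,0,0,0],[0,0,0,0,0,0,0],[0,0,-8,0,0,0,0],[0,0,-12,0,0,0,0],[0,0,-20,0,0,0,0]]]' 80
python3 -m jog '[[[0,0,-30,0,0,0,0],[0,0,-40,0,0,0,0],[0,0,-30,0,0,0,0],[0,0,0,0,0,0,0],[0,0,0,0,0,0,0]]]' 80
python3 - <<'E'
from h import *
go([.540,-.0173,.24],None)
p=bot.grab_frame("side"); save(p,"held",4,(180,130,320,270))
for d in bot.spot_point("elbow",p)[:3]+bot.spot_point("elbow_tip",p)[:3]: print(d["conf"],np.round(d["xyz"],4))
E
```

```text
clock: 13.25
position: [0.4684, -0.2906, 0.1067]
tool_rot: [3.141, 0.0, 2.996]
force: [0.1, 4.6, 5.4]
grip_width: 0.0209
finger_force: 78.2
clock: 13.75
position: [0.4678, -0.2912, 0.147]
tool_rot: [3.141, -0.001, 2.996]
force: [-0.0, -0.4, -0.9]
grip_width: 0.0208
finger_force: 78.5
clock: 14.25
position: [0.4679, -0.2916, 0.2474]
tool_rot: [-3.14, 0.001, 2.995]
force: [0.1, -0.8, -2.0]
grip_width: 0.0207
finger_force: 78.6
t 14.25 pos [ 0.4679 -0.2916  0.2474] rpy [-3.140e+00  1.000e-03  2.995e+00] q [ 1.02  0.59 -0.8   1.82  0.51  0.95  1.42] F [ 0.1 -0.8 -2. ] M [-0.02  0.04 -0.02] w 0.0207 gf 78.58802318572998
shift mm [-31.3 281.9   7.1]
0.81 [ 0.5454 -0.439  -0.0037]
0.4 [ 0.4693 -0.29    0.1449]
0.62 [ 0.5098 -0.298   0.1928]
0.53 [ 0.5249 -0.4065  0.0419]
```

View pics/held.png

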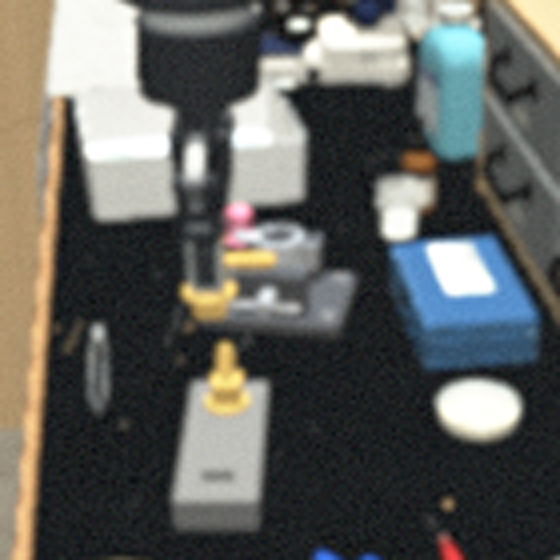

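The elbow is held, with its flange at crop (208,297) and level. The rack slot it left is at (217,476), and the straight fitting is still in place. Now I move over the socket and turn to the slot direction.

```bash

python3 -m jog '[[[-3.9,35.2,0,0,0,0,0],[-3.9,35.2,0,0,0,0,0],[-3.9,35.2,0,0,0,0,0],[-3.9,35.2,0,0,0,0,0],[-3.9,35.2,0,0,0,0,0]]]' 80 | head -2
python3 -m jog '[[[-3.9,35.2,0,0,0,0,0],[-3.9,35.2,0,0,0,0,0],[-3.9,35.2,0,0,0,0,0],[0,0,0,0,0,0.147,0],[0,0,0,0,0,0.147,0]]]' 80 | head -2
python3 -m jog '[[[0,0,0,0,0,0.147,0],[0,0,0,0,0,0.147,0],[0,0,0,0,0,0.147,0],[0,0,0,0,0,0.147,0],[0,0,0,0,0,0.147,0]]]' 80 | head -2
python3 -m jog '[[[0,0,0,0,0,0.147,0],[0,0,0,0,0,0.147,0],[0,0,0,0,0,0.147,0],[0,0,0,0,0,0.147,0],[0,0,0,0,0,0.147,0]]]' 80 | head -2
python3 -m jog '[[[0,0,0,0,0,0.147,0],[0,0,0,0,0,0.147,0],[0,0,0,0,0,0,0],[0,0,20,0,0,0,0],[0,0,10,0,0,0,0]]]' 80
python3 - <<'E'
from h import *
go([.540,-.0173,.175],.94)
P={n:bot.grab_frame(n) for n in("top","side")}
for n,p in P.items():
  N=400;s=.00025;cx,cy=.468,-.2915;z=.024
  g=np.array([[0,0],[N,0],[N,N],[0,N]],np.float32)
  H=cv2.getPerspectiveTransform(np.array([px(p,[cx-(v-N/2)*s,cy-(u-N/2)*s,z]) for u,v in g],np.float32),g)
  w=cv2.warpPerspective(p["img"],H,(N,N),flags=cv2.INTER_CUBIC)
  G=cv2.GaussianBlur(cv2.cvtColor(w,cv2.COLOR_RGB2GRAY),(0,0),4).astype(float)
  r=G[140:260,140:260]; wt=np.clip(np.median(r)-20-r,0,None); v,u=np.mgrid[140:260,140:260]
  print(n,"rack slot",cx-((v*wt).sum()/wt.sum()-200)*s,cy-((u*wt).sum()/wt.sum()-200)*s,wt.max())
print("hand side",ray(P["side"],(234.25,249),.024))
a=cv2.resize(P["side"]["img"][140:240,190:310],None,fx=5,fy=5,interpolation=cv2.INTER_CUBIC); cv2.imwrite("pics/hover.png",a[:,:,::-1])
for n,p in P.items():
  for d in bot.spot_point("elbow",p)[:2]+bot.spot_point("elbow_tip",p)[:2]+bot.spot_point("socket_rim",p)[:2]: print(n,round(d["conf"],2),np.round(d["xyz"],4))
E
```

```text
clock: 14.9
position: [0.5128, -0.1185, 0.2457]
clock: 15.4
position: [0.5397, -0.0158, 0.2455]
clock: 15.9
position: [0.5395, -0.0171, 0.2456]
clock: 16.4
position: [0.5395, -0.017, 0.2455]
clock: 16.9
position: [0.5393, -0.0171, 0.2149]
tool_rot: [-3.14, 0.001, 0.942]
force: [-0.3, 0.4, -1.1]
grip_width: 0.0207
finger_force: 78.6
t 16.9 pos [ 0.5393 -0.0171  0.2149] rpy [-3.14e+00  1.00e-03  9.42e-01] q [ 0.15  0.52 -0.31  1.89  0.22  0.76 -0.91] F [-0.3  0.4 -1.1] M [-0.01 -0.02 -0.02] w 0.0207 gf 78.61085414886475
shift mm [ 0.3  0.8 39.9]
turn [-0.001  0.001  0.002]
top rack slot 0.46931637711678514 -0.29504691536759187 69.0
side rack slot 0.4687430219219985 -0.2919412712574196 29.0
hand side [ 0.46924715 -0.29431907  0.024     ]
top 0.52 [ 0.5454 -0.4456 -0.004 ]
top 0.48 [ 0.5236 -0.409   0.0387]
side 0.81 [ 0.5438 -0.4407 -0.0057]
side 0.61 [ 0.5379 -0.017   0.1108]
side 0.62 [ 0.5222 -0.4068  0.0382]
side 0.54 [ 0.5163 -0.0518  0.1572]
side 0.93 [ 0.5415 -0.0142  0.0707]
side 0.67 [ 0.4996 -0.0006  0.0634]
```

View pics/hover.png

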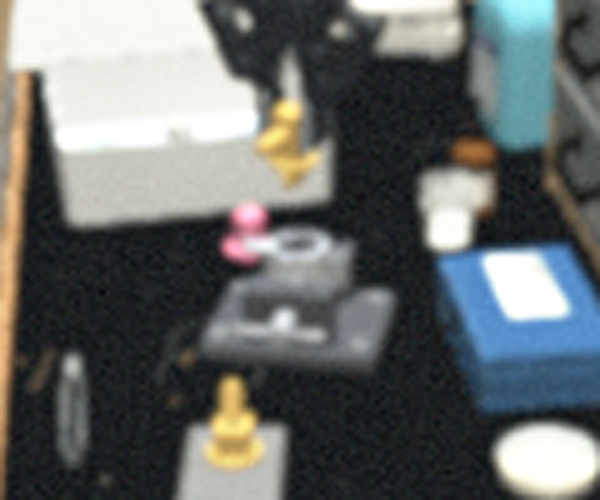

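The elbow hovers over the socket, with its flange centre near crop (288,160) and its shank bottom at (292,185). The socket ring is at (302,243). I'll work out the relative offset from this same picture.

```bash
python3 - <<'E'
from h import *
P={n:bot.grab_frame(n) for n in("side","top")}
c=P["side"]; 
for z,nm in((.117,"bottom"),(.133,"flange low"),(.137,"flange top")): print(nm,px(c,[.5393,-.0171,z]), "crop",(px(c,[.5393,-.0171,z])-[190,140])*5)
for xy in((.540,-.0173),(.540,-.013),(.542,-.0125)): print(xy,(px(c,[*xy,.07])-[190,140])*5)
# brass pixels of held elbow, side view
for n,p in P.items():
  hsv=cv2.cvtColor(p["img"],cv2.COLOR_RGB2HSV); m=cv2.inRange(hsv,(12,110,90),(32,255,255))
  k,l,st,ce=cv2.connectedComponentsWithStats(m)
  for i in range(1,k):
    if st[i,4]>15: print(n,st[i],ce[i].round(1))
d=np.argwhere(cv2.inRange(cv2.cvtColor(c["img"],cv2.COLOR_RGB2HSV),(12,110,90),(32,255,255))[155:182,235:262])
for r in range(27):
  x=d[d[:,0]==r,1]
  if len(x): print(155+r,235+x.min(),235+x.max())
E
```

```text
bottom [248.15552381 175.53073245] crop [290.77761903 177.65366227]
flange low [248.05228354 171.09436528] crop [290.2614177 155.4718264]
flange top [248.02628419 169.97713968] crop [290.13142094 149.88569842]
(0.54, -0.0173) [293.32123699 241.40234628]
(0.54, -0.013) [292.62979189 238.68097596]
(0.542, -0.0125) [295.47965082 238.17191104]
side [299 113   4   7  19] [300.5 116.2]
side [326 113   9  16  65] [329.8 120.8]
side [357 131   7  10  39] [360.7 134.1]
side [242 159  11  17  84] [246.9 167.1]
side [ 180  166  288  166 4145] [304.3 303.4]
side [281 168   8   5  36] [284.5 170. ]
side [232 215  10  18 125] [236.1 224.3]
side [ 365  248   67   35 1504] [397.4 265.9]
top [216   0   9   8  28] [220.    3.2]
top [293  58  47   7 124] [316.4  60.6]
top [350  68  24  45 429] [361.1  98. ]
top [ 23 101  11  10  50] [ 29.3 106.4]
top [145 150  12  11  52] [151.  156.7]
top [288 220  12  12 109] [293.4 225.6]
top [301 271 111  12 436] [355.8 276.3]
top [ 16 287 191  19 761] [110.5 296. ]
159 245 246
160 245 247
161 245 249
162 245 249
163 245 249
164 244 248
165 244 248
166 244 248
167 243 248
168 242 249
169 243 249
170 245 251
171 245 252
172 246 251
173 247 250
174 248 249
175 248 248
```

```bash

python3 -m jog '[[[3.2,-0.8,20,0,0,0,0],[0,0,15,0,0,0,0],[0,0,6,0,0,0,0],[0,0,2,0,0,0,0],[0,0,0,0,0,0,0]]]' 80 | sed -n 2,4p
python3 -m jog '[[[0,0,1.5,0,0,0,0],[0,0,0,0,0,0,0],[0,0,0,0,0,0,0]]]' 80| sed -n 2,4p
python3 -m jog '[[[0,0,1.5,0,0,0,0],[0,0,0,0,0,0,0],[0,0,0,0,0,0,0]]]' 80| sed -n 2,4p
python3 -m jog '[[[0,0,1.5,0,0,0,0],[0,0,0,0,0,0,0],[0,0,0,0,0,0,0]]]' 80| sed -n 2,4p
python3 -c "
from h import *
go([.5405,-.014,.155],.94)"
```

```text
position: [0.5412, -0.0141, 0.1737]
tool_rot: [3.141, -0.0, 0.938]
force: [0.3, 0.7, -0.3]
position: [0.5412, -0.0141, 0.1722]
tool_rot: [3.141, -0.0, 0.938]
force: [-0.6, 0.4, -1.3]
position: [0.5411, -0.0141, 0.1704]
tool_rot: [-3.142, 0.0, 0.938]
force: [-0.3, 0.4, 0.4]
position: [0.5411, -0.0141, 0.1688]
tool_rot: [-3.141, 0.0, 0.938]
force: [-0.5, -0.2, -0.8]
t 18.8 pos [ 0.5411 -0.0141  0.1688] rpy [-3.141  0.     0.938] q [ 0.12  0.59 -0.28  1.92  0.25  0.67 -0.95] F [-0.5 -0.2 -0.8] M [-0.02 -0.02 -0.03] w 0.0205 gf 78.61188411712646
shift mm [-0.3 -0.5 13.8]
turn [-0.     0.    -0.002]
```

```bash

for i in 1; do
python3 -m jog '[[[0,0,1,0,0,0,0],[0,0,0,0,0,0,0]]]' 80| sed -n 2,4p
python3 -m jog '[[[0,0,1,0,0,0,0],[0,0,0,0,0,0,0]]]' 80| sed -n 2,4p
python3 -m jog '[[[0,0,1,0,0,0,0],[0,0,0,0,0,0,0]]]' 80| sed -n 2,4p
done
```

```text
position: [0.5411, -0.0141, 0.1678]
tool_rot: [-3.141, 0.0, 0.938]
force: [-0.4, -0.2, 0.2]
position: [0.5411, -0.0141, 0.1668]
tool_rot: [-3.141, 0.0, 0.938]
force: [-0.2, -0.3, -0.8]
position: [0.5411, -0.0141, 0.1658]
tool_rot: [-3.141, 0.0, 0.938]
force: [-0.1, 0.5, -0.7]
```

```bash

python3 -m jog '[[[0,0,1,0,0,0,0],[0,0,0,0,0,0,0]]]' 80| sed -n 2,4p
python3 -m jog '[[[0,0,1,0,0,0,0],[0,0,0,0,0,0,0]]]' 80| sed -n 2,4p
python3 -m jog '[[[0,0,1,0,0,0,0],[0,0,0,0,0,0,0]]]' 80| sed -n 2,4p
```

```text
position: [0.5411, -0.0141, 0.1648]
tool_rot: [-3.141, 0.0, 0.938]
force: [-0.2, 0.1, 0.3]
position: [0.541, -0.014, 0.1638]
tool_rot: [-3.141, 0.0, 0.938]
force: [-0.0, -0.5, -1.2]
position: [0.5411, -0.014, 0.1628]
tool_rot: [-3.141, 0.0, 0.938]
force: [-1.0, 1.0, -0.3]
```

```bash

python3 -m jog '[[[0,0,2,0,0,0,0],[0,0,0,0,0,0,0]]]' 80| sed -n 2,4p
python3 -m jog '[[[0,0,2,0,0,0,0],[0,0,0,0,0,0,0]]]' 80| sed -n 2,4p
python3 -m jog '[[[0,0,1.5,0,0,0,0],[0,0,0,0,0,0,0]]]' 80| sed -n 2,4p
python3 -m jog '[[[0,0,1.5,0,0,0,0],[0,0,0,0,0,0,0]]]' 80| sed -n 2,4p
```

```text
position: [0.5411, -0.014, 0.1607]
tool_rot: [-3.141, 0.0, 0.938]
force: [-0.9, 0.8, -1.6]
position: [0.5411, -0.014, 0.1587]
tool_rot: [-3.141, 0.0, 0.938]
force: [-0.9, 1.5, -1.8]
position: [0.5411, -0.014, 0.1572]
tool_rot: [-3.141, 0.0, 0.938]
force: [-0.2, 1.8, -1.9]
position: [0.5411, -0.014, 0.1558]
tool_rot: [-3.141, 0.0, 0.938]
force: [-0.1, 1.7, 0.2]
```

```bash

python3 -m jog '[[[0,0,0.8,0,0,0,0],[0,0,0,0,0,0,0]]]' 80| sed -n 2,4p
python3 -m jog '[[[0,0,0.6,0,0,0,0],[0,0,0,0,0,0,0]]]' 80| sed -n 2,4p
python3 -m jog '[[[0,0,0.6,0,0,0,0],[0,0,0,0,0,0,0]]]' 80| sed -n 2,4p
python3 -m jog '[[[0,0,0.6,0,0,0,0],[0,0,0,0,0,0,0]]]' 80| sed -n 2,4p
python3 - <<'E'
from h import *
s=bot.observe(); print(s["clock"],s["position"],s["force"],s["moment"])
p=bot.grab_frame("side"); save(p,"seat",6,(215,140,295,220))
E
```

```text
position: [0.5411, -0.014, 0.1552]
tool_rot: [-3.142, -0.0, 0.938]
force: [-1.7, 2.4, 2.8]
position: [0.5412, -0.014, 0.155]
tool_rot: [3.141, -0.0, 0.938]
force: [-5.2, 1.0, 13.3]
position: [0.5412, -0.014, 0.1549]
tool_rot: [3.141, -0.0, 0.938]
force: [-7.3, 2.0, 24.0]
position: [0.5413, -0.014, 0.1547]
tool_rot: [3.141, -0.0, 0.938]
force: [-10.0, 2.8, 33.6]
21.6 [ 0.54132884 -0.01395075  0.15473651] [-10.01546174   2.79363918  33.55729654] [ 0.41159664  2.62778361 -0.00463452]
```

View pics/seat.png

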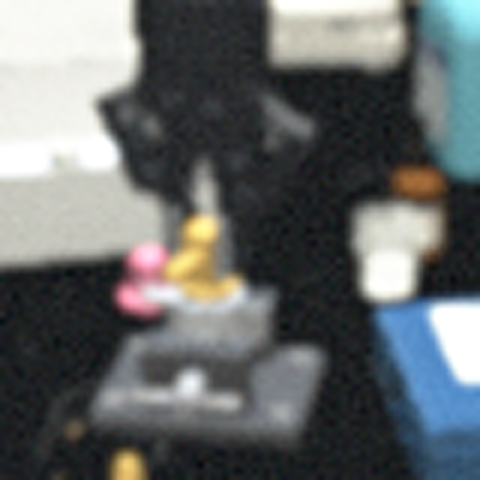

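The flange sits on the rim around the socket at crop (205,290), with the barb facing the camera. The shank bottomed at a TCP z of about 0.155. I ease the press and screw clockwise.

```bash

python3 -m jog '[[[0,0,-1,0,0,0,0],[0,0,0,0,0,0,0],[0,0,0,0,0,0.05,0],[0,0,0.1,0,0,0.1,0],[0,0,0,0,0,0,0]]]' 80; python3 -c "
from h import *
go([.5405,-.014,.155],-.3)"
python3 -m jog '[[[0,0,0.1,0,0,0.1,0],[0,0,0.1,0,0,0.1,0],[0,0,0.1,0,0,0.1,0],[0,0,0,0,0,0,0]]]' 80; python3 -c "
from h import *
go([.5405,-.014,.155],-.3)"
```

```text
clock: 22.15
position: [0.5417, -0.014, 0.155]
tool_rot: [3.14, -0.001, 0.784]
force: [-2.6, 1.2, 14.1]
grip_width: 0.0207
finger_force: 80.6
t 22.15 pos [ 0.5417 -0.014   0.155 ] rpy [ 3.14e+00 -1.00e-03  7.84e-01] q [ 0.09  0.61 -0.23  1.93  0.23  0.63 -1.08] F [-2.6  1.2 14.1] M [ 0.14  0.51 -0.01] w 0.0207 gf 80.57928085327148
shift mm [-0.9 -0.9 -0. ]
turn [ 1.000e-03 -2.000e-03  1.084e+00]
clock: 22.55
position: [0.5416, -0.014, 0.1546]
tool_rot: [3.141, -0.001, 0.484]
force: [-3.2, 0.9, 11.7]
grip_width: 0.0208
finger_force: 80.4
t 22.55 pos [ 0.5416 -0.014   0.1546] rpy [ 3.141e+00 -1.000e-03  4.840e-01] q [ 0.03  0.6  -0.15  1.93  0.15  0.62 -1.31] F [-3.2  0.9 11.7] M [ 0.16  0.53 -0.01] w 0.0208 gf 80.39559602737427
shift mm [-1.  -0.5 -0.4]
turn [ 0.    -0.001  0.784]
```

```bash

python3 -m jog '[[[0,0,0.15,0,0,0.1,0],[0,0,0.15,0,0,0.1,0],[0,0,0.15,0,0,0.1,0]]]' 80 >/dev/null; python3 -c "
from h import *
go([.5405,-.014,.155],-.3)
for n in('side','top'):
  p=bot.grab_frame(n)
  for q in('elbow_tip','index_tip','slot_end'):
    for d in bot.spot_point(q,p)[:2]: print(n,q,round(d['conf'],2),np.round(d['xyz'],4))
go([.5405,-.014,.155],-.3)
"
```

```text
t 22.85 pos [ 0.5417 -0.0141  0.1542] rpy [ 3.141e+00 -2.000e-03  1.840e-01] q [-0.03  0.6  -0.07  1.94  0.07  0.6  -1.54] F [-2.1  1.6 12.8] M [0.36 0.58 0.11] w 0.0204 gf 80.46657800674438
shift mm [-1.1 -0.3 -0.8]
turn [-0.    -0.002  0.484]
side elbow_tip 0.62 [ 0.5216 -0.4089  0.0376]
side elbow_tip 0.61 [ 0.5018 -0.0227  0.099 ]
side index_tip 0.9 [ 0.503  -0.0041  0.0646]
side index_tip 0.23 [ 0.5021 -0.0252  0.0973]
side slot_end 0.55 [ 0.671  -0.2117  0.0008]
top elbow_tip 0.5 [ 0.5231 -0.4091  0.0379]
top slot_end 0.27 [ 0.4804 -0.1996  0.0097]
t 23.25 pos [ 0.5416 -0.014   0.1542] rpy [ 3.141e+00 -1.000e-03  1.880e-01] q [-0.03  0.6  -0.07  1.94  0.07  0.6  -1.53] F [-2.7  0.8 13.3] M [ 0.32  0.61 -0.02] w 0.0206 gf 80.51002264022827
shift mm [-1.1 -0.2 -0.8]
turn [-0.    -0.001  0.488]
```

```bash

python3 -m jog '[[[0,0,0.1,0,0,0.1,0],[0,0,0.1,0,0,0.1,0],[0,0,0.1,0,0,0.1,0]]]' 80 >/dev/null; python3 -c "
from h import *
go([.5405,-.014,.155],-.29)"
python3 -m jog '[[[0,0,0.1,0,0,0.1,0],[0,0,0,0,0,0.076,0],[0,0,0,0,0,0,0],[0,0,0,0,0,0,0]]]' 80 >/dev/null; python3 -c "
from h import *
go([.5405,-.014,.155],-.3)"
```

```text
t 23.55 pos [ 0.5417 -0.0141  0.1539] rpy [-3.141e+00 -2.000e-03 -1.160e-01] q [-0.09  0.6   0.01  1.94 -0.01  0.6  -1.76] F [-2.   1.3 14.3] M [0.22 0.72 0.19] w 0.0208 gf 80.73880076408386
shift mm [-1.2  0.  -1.1]
turn [-0.    -0.002  0.174]
t 23.95 pos [ 0.5417 -0.0141  0.1538] rpy [-3.141e+00 -2.000e-03 -2.880e-01] q [-0.13  0.61  0.06  1.94 -0.06  0.6  -1.89] F [-2.6  1.  15. ] M [0.16 0.64 0.18] w 0.0208 gf 80.73389053344727
shift mm [-1.2  0.2 -1.2]
turn [-0.    -0.002  0.012]
```

```bash

python3 -m jog '[[[0,0,-0.8,0,0,0,0],[0,0,0,0,0,0,0.3],[0,0,0,0,0,0,0.6],[0,0,0,0,0,0,0.6],[0,0,0,0,0,0,0.6]]]' 80
python3 -m jog '[[[0,0,-5,0,0,0,0.6],[0,0,-20,0,0,0,0.6],[0,0,-40,0,0,0,0.6],[0,0,-40,0,0,0,0.6],[0,0,-20,0,0,0,0.6]]]'
python3 -m jog '[[[0,-40,0,0,0,0,0.6],[0,-40,0,0,0,0,0.6],[0,-40,0,0,0,0,0.6],[0,-40,0,0,0,0,0.6],[0,0,0,0,0,0,0.6]]]'
python3 - <<'E'
from h import *
L=[bot.grab_frame("top") for _ in range(4)]; p=L[-1]; I=np.mean([x["img"].astype(float) for x in L],0).clip(0,255).astype(np.uint8)
N=600;s=.00015; cx,cy=.540,-.0175;z=.07
g=np.array([[0,0],[N,0],[N,N],[0,N]],np.float32)
H=cv2.getPerspectiveTransform(np.array([px(p,[cx-(v-N/2)*s,cy-(u-N/2)*s,z]) for u,v in g],np.float32),g)
w=cv2.warpPerspective(I,H,(N,N),flags=cv2.INTER_CUBIC); cv2.imwrite("pics/final.png",w[:,:,::-1])
hsv=cv2.cvtColor(w,cv2.COLOR_RGB2HSV); m=cv2.inRange(hsv,(12,100,90),(35,255,255))
k,_=cv2.findContours(m,0,1); k=max(k,key=cv2.contourArea); print(cv2.boundingRect(k),cv2.contourArea(k)*s*s*1e6)
v,u=np.nonzero(m)
# barb = brass pixels far from the head; direction of its mid-line on true plane z=barb height (parallel plane, so angles keep)
pts=np.array([(300-v)*s,(300-u)*s]).T
d=np.array([-np.cos(.3),np.sin(.3)]); a=pts@d; b=pts@np.array([-d[1],d[0]])
for lo in np.arange(-.02,.06,.004):
  q=b[(a>=lo)&(a<lo+.004)]
  if len(q)>10: print(round(lo,3),len(q),np.round([q.min()*1e3,q.max()*1e3,(q.min()+q.max())*500],2))
for im in L[-1:]:
  for q in("elbow","elbow_tip","index_tip"):
    for d in bot.spot_point(q,im)[:2]: print(q,round(d["conf"],2),np.round(d["xyz"],4))
E
```

```text
clock: 24.45
position: [0.5411, -0.0141, 0.1538]
tool_rot: [3.142, 0.0, -0.288]
force: [0.3, 0.3, 0.8]
grip_width: 0.0515
finger_force: 0.0
clock: 24.95
position: [0.5417, -0.0142, 0.2824]
tool_rot: [-3.14, -0.003, -0.289]
force: [1.5, -0.7, -0.6]
grip_width: 0.0509
finger_force: 0.0
clock: 25.45
position: [0.5868, 0.1452, 0.2788]
tool_rot: [-3.139, 0.001, -0.282]
force: [-1.1, -0.3, -0.3]
grip_width: 0.051
finger_force: 0.0
(192, 161, 210, 389) 1057.6799999999998
-0.02 1480 [-15.83   6.57  -4.63]
-0.016 4375 [-16.82  10.08  -3.37]
-0.012 4606 [-15.3   12.27  -1.51]
-0.008 5220 [-15.99  14.42  -0.78]
-0.004 5435 [-16.65  14.44  -1.11]
0.0 5383 [-16.61  14.21  -1.2 ]
0.004 4805 [-15.55  13.53  -1.01]
0.008 3744 [-13.22  11.92  -0.65]
0.012 2126 [-8.04  7.37 -0.33]
0.016 1679 [-6.74  3.59 -1.58]
0.02 2025 [-7.35  4.72 -1.31]
0.024 1960 [-7.12  4.6  -1.26]
0.028 1948 [-6.33  5.03 -0.65]
0.032 1848 [-6.26  5.04 -0.61]
0.036 773 [-5.01  3.96 -0.52]
elbow 0.54 [ 0.5465 -0.4441 -0.0014]
elbow 0.52 [ 0.5422 -0.0147  0.0583]
elbow_tip 0.73 [ 0.502  -0.0061  0.0938]
elbow_tip 0.67 [ 0.5229 -0.4098  0.0401]
index_tip 0.64 [ 0.5023 -0.0072  0.065 ]
```

View pics/final.png

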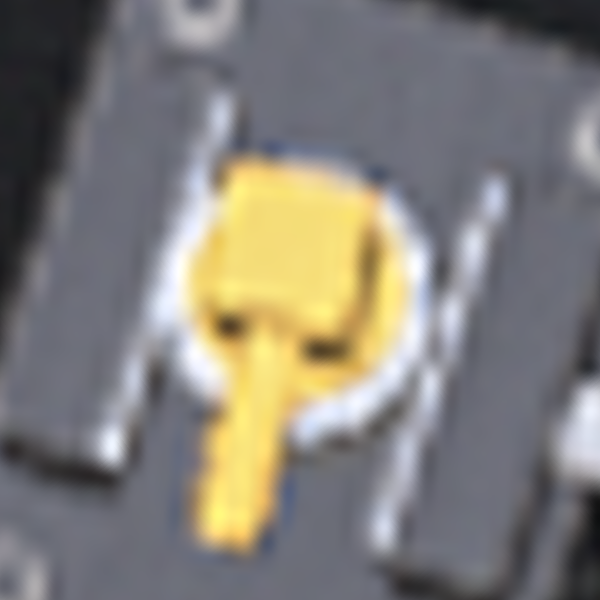

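The elbow is seated, with its flange inside the bright rim. The barb runs (275,350)→(232,540) over the tongue, with the jaws parallel to it within a few hundredths of a radian. I'll check the angle at subpixel level before deciding on a touch-up.

```bash
python3 - <<'E'
from h import *
I=np.mean([(p:=bot.grab_frame("top"))["img"].astype(float) for _ in range(4)],0).astype(np.float32)
s=.0005
def strip(z,c,yaw,along,half):  # sample grid along vise -x at yaw; returns signal [n,m]
    d=-np.array([np.cos(yaw),np.sin(yaw)]); n=np.array([-d[1],d[0]])
    A=np.arange(*along,s); B=np.arange(-half,half,s)
    q=np.array([[px(p,[*(np.array(c)+a*d+b*n),z]) for b in B] for a in A],np.float32)
    return A,B,cv2.remap(I,q[...,0],q[...,1],cv2.INTER_CUBIC)
def fit(A,B,S,nm):
    S=np.clip(S-np.percentile(S,30,axis=1,keepdims=True)-8,0,None); m=(S*B).sum(1)/S.sum(1)
    k,r,*_=np.polyfit(A,m,1,full=True); print(nm,"yaw",round(-.3+np.arctan(k[0]),3),"resid mm",round(1e3*np.sqrt(r[0]/len(A)),2),"off",np.round(k[1]*1e3,1))
A,B,w=strip(.097,(.541,-.018),-.3,(.018,.038),.013); fit(A,B,w[...,0]-w[...,2],"barb")
for nm,(u,v) in(("jawL",((222+112)/2,280)),("jawR",((495+383)/2,360))):
    c=(.540-(v-300)*.00015,-.0175-(u-300)*.00015)
    A,B,w=strip(.07,c,-.3,(-.02,.02),.006); fit(A,B,w.mean(2),nm)
for z,c in((.062,"z"),):
  for zz in(.0975,.082):
    print(px(p,[.541,-.0175,zz]))
E
```

```text
barb yaw -0.272 resid mm 0.35 off 0.2
jawL yaw -0.347 resid mm 0.99 off 1.4
jawR yaw -0.288 resid mm 1.25 off -1.7
[221.66386138 203.94563349]
[221.94398207 205.03137262]
```

```bash
python3 - <<'E'
from h import *
for n in("top","side"):
  p=bot.grab_frame(n)
  for q in("plug","tray","straight"):
    for d in bot.spot_point(q,p)[:3]: print(n,q,round(d["conf"],2),np.round(d["xyz"],3))
print(bot.observe()["clock"])
E
```

```text
top plug 0.7 [ 0.544 -0.013  0.055]
top plug 0.52 [0.522 0.111 0.001]
top straight 0.54 [ 0.483 -0.197  0.007]
side plug 0.48 [0.47  0.297 0.006]
side plug 0.4 [ 0.514  0.107 -0.004]
side tray 0.77 [0.476 0.29  0.003]
side straight 0.49 [ 0.478 -0.204  0.007]
26.4
```

```bash
python3 -c "
from h import *
print(bot.job_done())"
```

```text
the job is handed in; nothing more can be done
None
```

I handed the job in at about 26 s: the plug is in the tray and the elbow is seated and screwed in, its barb within roughly 0.03 rad of the tongue (slightly short, by camera measurement). The straight fitting is still in the rack, and no verdict was returned.

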